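# Clamp a valve block with a torque-limiting ratchet knob

### The arm

A 7-joint arm with a two-finger parallel gripper is mounted at the origin on the work surface; the furniture and walls round the work are solid. World frame = base frame: x ahead of the robot, y to its left, z up, the work surface at z = 0. Lengths are in m, angles in rad, forces in N, time in s.
With the tool pointing down it reaches from about 0.425 to 0.875 m from the base axis. Payload 4.7 kg.
Tool frame: the origin (TCP) lies midway between the tips of the shut fingers; the grasp point (between the pads) lies 19 mm behind it; x points along the fingers, z is the direction in which the jaws open and shut, and the axes are right-handed (so a half turn about x gives the same grasp; the last joint's range is limited). The gripper opens to 87 mm and grips with 3 to 60 N. Pads are 19 mm wide; open, the fingers measure 117 mm over their backs; the gripper's body (75 mm by 190 mm) begins 51 mm behind the grasp point.
Start: joints at [-1.156, 0.321, -0.07, 1.45, 0.023, 1.371, -0.057], TCP at [0.254, 0.598, 0.223] pointing down, gripper open.
Joint ranges: [-2.86, 2.86], [-0.3, 2.09], [-1.38, 1.24], [0.06, 2.45], [-1.56, 4.7], [0.09, 2.05], [-2.69, 2.69]. Speed limits (rad/s): [2.57, 2.57, 3.14, 3.14, 3.14, 3.14, 3.14].

### API

Orientations are given as a rotation vector (axis times angle).
In Python, from bench import ctrl, vision, close_job gives the robot as it stands. The module is installed in compiled form; this text tells all that it offers.
- The arm moves only by the tool servo_tool, never from a script. Its argument "commands" is a list that holds one entry, the list of rows, each a list of 7 numbers: the turn, a rotation vector about the tool's x, y, z in degrees, then the shift along the tool's x, y, z in mm, then the finger opening in mm, from 0 to 87. In form: [[[wx, wy, wz, x, y, z, grip], ...]]. A call has 1 to 5 rows; each row is the pose to reach, as a shift and turn from the pose commanded when the call began, along the tool's axes at that moment; what a row does not reach only later rows make up. A row lasts 1/8 s, in which the tool goes at most 62.5 mm and 10.7 degrees, less where a joint would pass 70% of its speed; a pose out of reach is approached as far as the arm can. A call with a gripper value outside its range is refused whole. The fingers move at their own pace and stop on an object; "newtons" is the grip in N (left out, the last holds). Time passes only in rows, so rows that repeat a pose let the fingers close. It gives the time, the measured TCP pose, the force and the opening at its end, in the units of the state.
- ctrl.get_state(): the state, without advancing time (a new reading comes with each control period).
- vision.get_image(name): name is "side" or "top" or "wrist"; returns the picture (480x640x3 uint8, red, green, blue); there is no depth.
- vision.camera_info(name): a dict with "fov_y" (degrees; the focal length in pixels is half the picture's height over the tangent of half this angle, whatever the lens; pixels are square), "cx", "cy" (the principal point, pixels), "pose" (4x4, takes a point from camera to world coordinates). Camera axes: x right, y down, z forward; pixel columns grow to the right and rows downward; lengths in m; the calibration is good to about 2 mm. The wrist camera is an equidistant fisheye: a pixel r from the principal point sees the ray r / f radians off the axis. A picture is of the moment at which its call begins: read the wrist's pose just before it. camera_info takes no time and is no camera call; for the wrist camera it gives the pose at the moment of the call.
- close_job(): hands the job in, once; it reports no verdict.
The state is a dict: "time": time; "joint_positions": joint angles; "qd": joint speeds; "joint_torque": joint torques, N m; "position": TCP position; "tool_rot": TCP orientation; "ft_force": force on the tool from outside, world axes, zero at the start; "torque": the same for the moment, N m; "grip_width": opening from 0.0 (shut) to 1.0 (fully open).
Only numpy, scipy, OpenCV 4.12 (cv2) and the standard library are available. Lean on these libraries where they do the work, as an engineer would, in place of code of your own. Each camera call takes 0.05 s, during which the arm holds its last target. There are 200 camera calls.

### The job

Stand the aluminium valve block upright in the nest of the clamping fixture and let go of it. Then turn the fixture's round black ratchet knob clockwise so that the swing arm pushes the block home against the fence, go on gently until the knob slips with a click, and stop there: one click is what is wanted, a second does no harm, a third is too many. Leave the block clamped, handle and press everything gently, and leave the other things on the bench alone.

Things in the scene. Friction and masses are not known exactly. Their poses are not given: they have to be found in the camera images.
- block_mid (a point): Centre (half-way up) of the loose aluminium valve block: 40 mm along its x, 50 mm along its y, 55 mm tall (z), 0.12 to 0.2 kg, standing upright on the bench. Round port and four small holes in the top, a brass-rimmed port in each 40 mm wide end. Grip it across its 40 mm (its x), in its upper half. It may go into the nest either way round.
- nest (a point): Floor of the fixture's nest, 12 mm above the bench, under the centre of a block that is home. x points at the fence, z up; block's x goes along it. Fence face at x = +20 mm; side guides' inner faces at y = +/-28 mm (3 mm clear of the block), from x = -20 mm to the fence. Both 20 mm high: keep fingers above. Open at -x; a block set down up to 10 mm short of the fence gets pushed home.
- pivot_foot (a point): Foot of the swing arm's upright pivot (the knob's axis), on the fixture's dark steel base, 140 x 200 x 12 mm, screwed down. Axes as the nest's, not turning with the arm. Arm: sprung round rubber nose (radius 8 mm, 85 mm from the pivot, gives up to 14 mm, 1 N + 0.5 N/mm). It starts open, an untold 0.5 to 1.9 rad short of the block, and closes clockwise from above onto the block's -x face.
- knob_grip (a point): Middle of the round black fluted ratchet knob, on its upright axis, 89 mm above the bench; axes as the nest's (not turning with the knob). 50 mm in diameter, 30 mm tall (74 to 104 mm above the bench), 20 mm back (-x) and 90 mm to the -y side of the nest. Grip from above at any angle; the block's top in the nest is at 67 mm. Clockwise closes the arm one to one, turning back opens it.
- knob_top (a point): Centre of the knob's top face, 104 mm above the bench. Feel, turning: 0.12 N m while the arm swings; after it meets the block it winds up over 0.1 to 0.2 rad to 0.45 N m, where the ratchet slips, 0.45 rad a click; each click swells to 0.65 N m at a quarter, sinks to 0.27 N m at three quarters. A hand that stops feels about 0.25 less. Let go, it eases back under 0.2 rad; the arm stays pressed.
- tally (a joint): Hidden tally inside the ratchet, 0 at the start: rises 0.5 mm for every click of slip, continuously through the click. It moves too little to be steered by with the reading noise; feel the torque instead.
- elbow_mid (a point): A small loose brass pipe elbow, about 65 x 34 x 60 mm, its middle. Bystander: leave alone.
- wrench_mid (a point): A loose steel adjustable wrench, about 152 x 60 x 35 mm, its middle. Bystander: leave alone.
- sleeve_mid (a point): A loose off-white plastic pipe sleeve, about 73 x 73 x 75 mm, its middle. Bystander: leave alone.

How it is judged:
By the outcome, as a careful person would: the job done as asked, in the order asked, and still so for the second after the job is handed in, with the robot touching nothing.
It also fails if it takes over 67 s, if anything falls off the work surface, if the arm or the gripper's body presses on something with over 40 N, if the wrist force passes 120 N, or if a joint passes its speed limit or range.

## Working session

There is one attempt and no reset: what is moved stays moved. The work goes in short steps, Python scripts to look and compute and a tool call to move; the robot and the scene stay as the last step left them, time stands still between calls to the robot, and variables do not carry over. Pictures are saved under pics/ and viewed, about 8 in all and at most 12, crops included, and the job is handed in when it is done.

Besides the shell and the picture viewer there is one more tool, called after "Emit:" as name(argument=value, ...) on one line, values as JSON. servo_tool: Moves the arm, as the interface text tells. Its arguments: {"type":"object","properties":{"commands":{"type":"array"},"newtons":{"type":"number"}},"required":["commands"]}

```bash
mkdir -p pics; python3 - <<'E'
from bench import ctrl, vision
import cv2,numpy as np
np.set_printoptions(precision=4,suppress=True)
s=ctrl.get_state()
for k,v in s.items(): print(k,np.array(v))
for n in("top","side","wrist"):
    i=vision.camera_info(n); print(n,i)
    im=vision.get_image(n); cv2.imwrite(f"pics/{n}0.png",im[:,:,::-1])
E
```

```text
time 0.0
joint_positions [-1.1559  0.3218 -0.0701  1.4517  0.0226  1.3708 -0.0569]
qd [-0.0001  0.0012 -0.0018  0.002  -0.0003 -0.0005 -0.0002]
joint_torque [  0.0001 -49.1275  -0.4037 -31.2516  -0.0639   0.0441   0.0002]
position [0.2534 0.5979 0.2215]
tool_rot [-0.9102  1.3742  0.9083]
ft_force [-0.5688  0.026  -0.3833]
torque [-0.016   0.0362  0.0409]
grip_width 1.0007552700449114
top {'fov_y': 57.44533847385297, 'cx': 316.40414440409074, 'cy': 237.4944368533245, 'pose': array([[-0.0161, -0.9903,  0.1382,  0.4559],
       [-0.9995,  0.0122, -0.029 , -0.0335],
       [ 0.027 , -0.1386, -0.99  ,  1.0091],
       [ 0.    ,  0.    ,  0.    ,  1.    ]])}
side {'fov_y': 54.47779500721129, 'cx': 317.9372136298358, 'cy': 240.1341531477495, 'pose': array([[-0.9995, -0.0011,  0.0329,  0.5415],
       [-0.0311,  0.3538, -0.9348,  0.8372],
       [-0.0106, -0.9353, -0.3537,  0.439 ],
       [ 0.    ,  0.    ,  0.    ,  1.    ]])}
wrist {'fov_y': 65.70646984690485, 'cx': 319.27162706116974, 'cy': 241.14034162031126, 'pose': array([[ 0.391 ,  0.8774,  0.278 ,  0.1761],
       [ 0.9204, -0.3721, -0.1201,  0.632 ],
       [-0.002 ,  0.3028, -0.953 ,  0.3845],
       [ 0.    ,  0.    ,  0.    ,  1.    ]])}
```

View pics/top0.png

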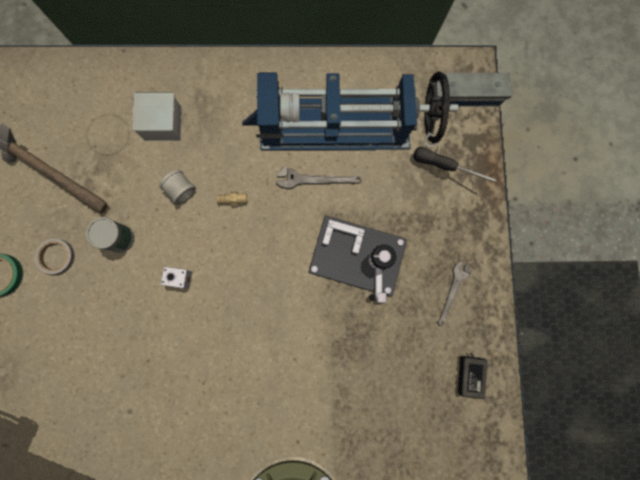

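View pics/side0.png

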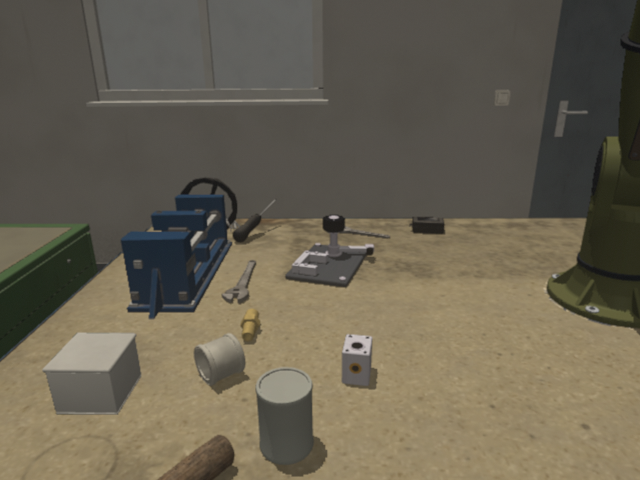

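The top view shows the block at about (174,278). The fixture plate has corners near (325,217), (405,241), (388,296) and (310,270), with the U-shaped nest at about (343,235) and the knob at (384,257). The arm points down the image, and the fence is towards world +x. The side view has the block at (357,360) and the knob at (334,223).

```bash
python3 - <<'E'
import cv2,numpy as np
t=cv2.imread("pics/top0.png");s=cv2.imread("pics/side0.png")
a=cv2.resize(t[210:310,305:415],None,fx=4,fy=4,interpolation=cv2.INTER_CUBIC)  #440x400
b=cv2.resize(t[260:297,155:195],None,fx=8,fy=8,interpolation=cv2.INTER_CUBIC) #320x296
c=cv2.resize(s[205:290,280:380],None,fx=4,fy=4,interpolation=cv2.INTER_CUBIC) #400x340
d=cv2.resize(s[330:390,335:380],None,fx=4,fy=4,interpolation=cv2.INTER_CUBIC)
C=np.zeros((600,800,3),np.uint8)
C[:400,:440]=a; C[:296,450:770]=b
C[300:600,445:445+340]=c[:300,:340]
C[400:400+200,0:180]=d[:200]
cv2.imwrite("pics/crop.png",C)
E
```

```text
(no output)
```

View pics/crop.png

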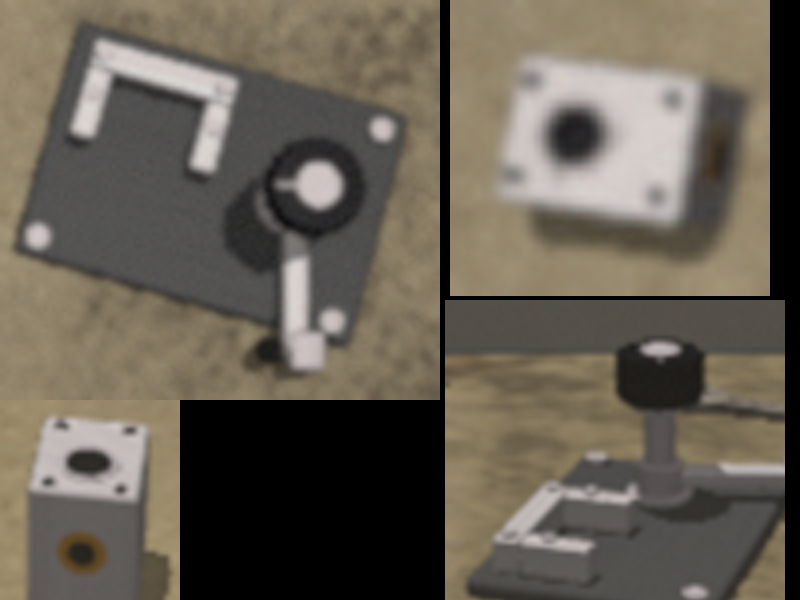

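The crop shows the block's top corners, the plate corners, the guides and fence, and the knob circle centred at crop (317,185), which is full-image (383.9,256). The arm's nose end is at crop (303,350). Next I'll cast rays through these.

```bash
cat > h.py <<'E'
import numpy as np,cv2
from scipy.spatial.transform import Rotation as Ro
from bench import ctrl,vision
np.set_printoptions(precision=4,suppress=True)
def ray(n,u,v):
    i=vision.camera_info(n);f=240/np.tan(np.radians(i["fov_y"]/2))
    d=np.array([(u-i["cx"])/f,(v-i["cy"])/f,1]);P=i["pose"]
    return P[:3,3],P[:3,:3]@d
def onz(n,u,v,z):
    o,d=ray(n,u,v);return (o+d*(z-o[2])/d[2])
def st():
    s=ctrl.get_state();print("t",round(s["time"],2),"p",s["position"],"F",s["ft_force"],"T",s["torque"],"g",s["grip_width"]*87);
    R=Ro.from_rotvec(s["tool_rot"]).as_matrix();print(R);return s,R
E
python3 - <<'E'
from h import *
def cr(p,k,ox,oy,cx=0,cy=0): return (p[0]-cx+.5)/k-.5+ox,(p[1]-cy+.5)/k-.5+oy
def L(name,pts,z,k=4,o=(305,210,0,0),cam="top"):
    q=np.array([onz(cam,*cr(p,k,*o),z)[:2] for p in pts]);print(name,q.tolist() and q);return q
b=L("block",[(525,55),(703,77),(683,222),(498,195)],.055,8,(155,260,450,0))
print(b.mean(0),[np.linalg.norm(b[i]-b[i-1]) for i in range(4)],[np.degrees(np.arctan2(*(b[i]-b[i-1])[::-1])) for i in range(4)])
B=L("base",[(82,22),(405,117),(350,343),(17,250)],.012)
print(B.mean(0),[np.linalg.norm(B[i]-B[i-1]) for i in range(4)],[np.degrees(np.arctan2(*(B[i]-B[i-1])[::-1])) for i in range(4)])
L("fence in",[(113,80),(205,104)],.032)
L("gl",[(112,82),(97,138)],.032); L("gr",[(207,102),(190,170)],.032)
L("knob",[(317,185),(317,138),(317,232),(269,185),(365,185)],.104)
L("nose",[(303,350)],.035)
# side checks
L("block side",[(47,418),(147,425),(137,502),(30,490)],.055,4,(335,330,0,400),"side")
L("knob side",[(660,349)],.104,4,(280,205,445,300),"side")
# blob subpixel: light cap on knob & dark port
t=cv2.imread("pics/top0.png");g=cv2.cvtColor(t,6)
m=(g[260:297,155:195]>170).astype(np.uint8)
c=max(cv2.findContours(m,0,2)[0],key=cv2.contourArea);r=cv2.minAreaRect(c);print("rect",r,onz("top",r[0][0]+155,r[0][1]+260,.055))
m=(g[210:310,305:415]<78).astype(np.uint8);c=max(cv2.findContours(cv2.morphologyEx(m,cv2.MORPH_CLOSE,np.ones((9,9))),0,2)[0],key=cv2.contourArea);r=cv2.minAreaRect(c);print(r,onz("top",r[0][0]+305,r[0][1]+210,.012))
E
```

```text
block [[0.53   0.269 ]
 [0.5234 0.2212]
 [0.4845 0.2255]
 [0.4925 0.275 ]]
[0.5076 0.2477] [np.float64(0.03799956354151912), np.float64(0.04829388998420848), np.float64(0.03911416474632828), np.float64(0.05010088273819339)] [np.float64(-9.067614476692102), np.float64(-97.87937116778161), np.float64(173.59542870716442), np.float64(80.85133064113793)]
base [[ 0.6472 -0.0838]
 [ 0.5893 -0.2695]
 [ 0.4604 -0.2324]
 [ 0.5158 -0.0443]]
[ 0.5532 -0.1575] [np.float64(0.13717202454972857), np.float64(0.19457644982382777), np.float64(0.13415623881045136), np.float64(0.1960815842482859)] [np.float64(-16.717692526556004), np.float64(-107.29823540990195), np.float64(163.9281962763412), np.float64(73.58994695507965)]
fence in [[ 0.6098 -0.0997]
 [ 0.5955 -0.1514]]
gl [[ 0.6087 -0.0991]
 [ 0.5769 -0.09  ]]
gr [[ 0.5966 -0.1526]
 [ 0.5581 -0.1419]]
knob [[ 0.5419 -0.2001]
 [ 0.5665 -0.201 ]
 [ 0.5174 -0.1991]
 [ 0.5422 -0.1749]
 [ 0.5415 -0.2252]]
nose [[ 0.4569 -0.2015]]
block side [[0.5214 0.2251]
 [0.484  0.2294]
 [0.4912 0.2791]
 [0.5287 0.2724]]
knob side [[ 0.5413 -0.202 ]]
rect ((18.10115623474121, 16.592485427856445), (22.12432289123535, 17.714662551879883), 8.746161460876465) [0.5079 0.2487 0.055 ]
((54.64923858642578, 47.49156951904297), (86.61854553222656, 71.92562866210938), 25.820993423461914) [ 0.5476 -0.1611  0.012 ]
```

```bash
cat >> h.py <<'E'
def goal(x,y,z,yaw):
    """row values: tool x down, tool z at world yaw (deg, either way round)"""
    s,R=st();print("q",s["joint_positions"])
    for a in(yaw,yaw+180):
        zz=np.array([np.cos(np.radians(a)),np.sin(np.radians(a)),0]);xx=np.array([0,0,-1.])
        G=np.c_[xx,np.cross(zz,xx),zz]
        w=np.degrees(Ro.from_matrix(R.T@G).as_rotvec())
        print("yaw",a,"turn",w.round(2),"shift",(1e3*R.T@(np.array([x,y,z])-s["position"])).round(1))
E
python3 -c "
from h import *
goal(.5078,.249,.13,-8.1)"
```

```text
t 0.15 p [0.2535 0.5981 0.2217] F [-0.1179 -0.3901  0.5973] T [ 0.0183  0.023  -0.0537] g 87.03237242004995
[[-0.0004 -0.9207  0.3902]
 [-0.0014  0.3902  0.9207]
 [-1.     -0.0001 -0.0014]]
q [-1.1559  0.3216 -0.0701  1.4514  0.0226  1.3708 -0.0569]
yaw -8.1 turn [75.14 -0.06  0.06] shift [  92.1 -370.3 -222.1]
yaw 171.9 turn [-104.86   -0.06   -0.07] shift [  92.1 -370.3 -222.1]
```

Emit:
servo_tool(commands=[[[10.6,0,0,0,-52,-31,87],[21.2,0,0,0,-104,-62,87],[31.8,0,0,0,-156,-93,87],[42.4,0,0,10,-208,-124,87],[53,0,0,20,-260,-155,87]]], newtons=15)

```text
time: 0.78
position: [0.4335, 0.3526, 0.2024]
tool_rot: [-0.187, 1.562, 0.188]
ft_force: [0.9, 0.3, 0.1]
grip_width: 1.005
```

```bash
python3 -c "
from h import *
goal(.5078,.249,.14,-8.1)"
```

```text
t 0.78 p [0.4335 0.3526 0.2024] F [0.8729 0.3489 0.0937] T [-0.0311 -0.0141 -0.0774] g 87.42208510823473
[[ 0.0004 -0.2367  0.9716]
 [ 0.0005  0.9716  0.2367]
 [-1.      0.0004  0.0005]]
q [-0.9037  0.1361  0.1904  1.718  -0.0269  1.2894 -0.4687]
yaw -8.1 turn [21.79  0.02 -0.03] shift [  62.4 -118.3   47.7]
yaw 171.9 turn [-158.21    0.04    0.03] shift [  62.4 -118.3   47.7]
```

Emit:
servo_tool(commands=[[[7.3,0,0,20,-40,16,87],[14.6,0,0,40,-80,32,87],[21.8,0,0,62,-118,47.7,87],[21.8,0,0,62,-118,47.7,87]]])

```text
time: 1.27
position: [0.5083, 0.2464, 0.1385]
tool_rot: [0.109, 1.57, -0.115]
ft_force: [0.0, -0.3, 0.6]
grip_width: 1.001
```

```bash
python3 -c "
from h import *
goal(.5078,.249,.028,-8.1)
cv2.imwrite('pics/w1.png',vision.get_image('wrist')[:,:,::-1])"
```

```text
t 1.27 p [0.5083 0.2464 0.1385] F [ 0.0065 -0.3183  0.6151] T [-0.0534  0.1124 -0.0035] g 87.05936624946496
[[-0.0023  0.1423  0.9898]
 [-0.004   0.9898 -0.1424]
 [-1.     -0.0042 -0.0017]]
q [-0.7772  0.2025  0.3127  1.7817 -0.0645  1.1716 -0.588 ]
yaw -8.1 turn [-0.08 -0.1   0.24] shift [110.5   2.9  -0.7]
yaw 171.9 turn [179.92   0.38   0.16] shift [110.5   2.9  -0.7]
```

View pics/w1.png

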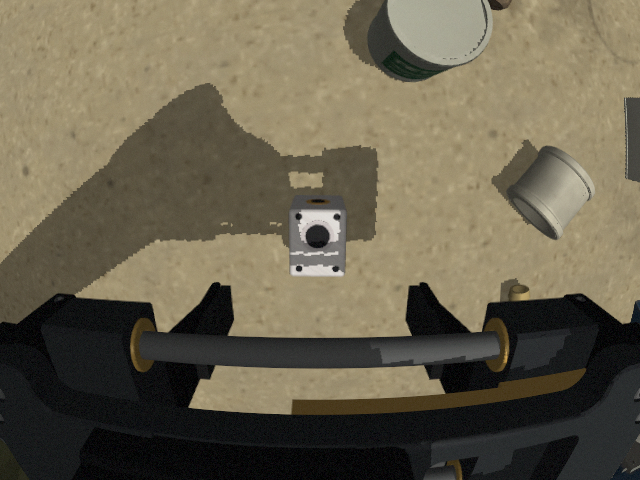

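The wrist view shows the block centred between the fingers: its top corners are at about (290,209), (345,208), (345,276) and (290,276), and the finger mid-line is at column 318. I'll check its y by fisheye rays and descend.

```bash
cat >> h.py <<'E'
def wz(u,v,z,info=None):
    i=info or vision.camera_info("wrist");f=240/np.tan(np.radians(i["fov_y"]/2))
    a,b=u-i["cx"],v-i["cy"];r=np.hypot(a,b);t=r/f
    d=i["pose"][:3,:3]@np.array([np.sin(t)*a/r,np.sin(t)*b/r,np.cos(t)]);o=i["pose"][:3,3]
    return o+d*(z-o[2])/d[2]
E
python3 -c "
from h import *
p=np.array([wz(u,v,.055) for u,v in[(290,209),(345,208),(345,276),(290,276)]]);print(p,p.mean(0))
print([np.linalg.norm(p[i]-p[i-1]) for i in range(4)],wz(317,236,.055))"
```

```text
[[0.491  0.281  0.055 ]
 [0.5282 0.2765 0.055 ]
 [0.5223 0.2266 0.055 ]
 [0.4829 0.2321 0.055 ]] [0.5061 0.2541 0.055 ]
[np.float64(0.04955127596506136), np.float64(0.03754591148217542), np.float64(0.0502148494323627), np.float64(0.03980793065934811)] [0.5065 0.2594 0.055 ]
```

Emit:
servo_tool(commands=[[[0,0,0,30,2,0,87],[0,0,0,60,2,0,87],[0,0,0,85,2,0,87],[0,0,0,85,2,0,87]]])

```text
time: 1.82
position: [0.5055, 0.2545, 0.0542]
tool_rot: [0.103, 1.572, -0.105]
ft_force: [-0.4, 0.1, 1.1]
grip_width: 0.998
```

```bash
python3 -c "
from h import *
goal(.5078,.249,.028,-8.1)"
```

```text
t 1.82 p [0.5055 0.2545 0.0542] F [-0.377   0.1236  1.0923] T [-0.1116  0.0769  0.0443] g 86.78622401150709
[[-0.0035  0.132   0.9912]
 [-0.0012  0.9912 -0.132 ]
 [-1.     -0.0017 -0.0033]]
q [-0.77    0.2947  0.2963  1.8567 -0.101   1.0084 -0.5639]
yaw -8.1 turn [ 0.52 -0.19  0.1 ] shift [26.2 -5.1  3.1]
yaw 171.9 turn [-179.48   -0.15   -0.29] shift [26.2 -5.1  3.1]
```

```bash
python3 -c "
from h import *
for k in range(4):
  s=ctrl.get_state();print(s['time'],s['position'],s['qd']);im=vision.get_image('top')
cv2.imwrite('pics/top1.png',im[:,:,::-1])"
```

```text
1.825 [0.5055 0.2545 0.0542] [ 0.0027 -0.0307  0.0121 -0.0398  0.0058  0.011  -0.0034]
1.875 [0.5069 0.2547 0.0556] [ 0.0039 -0.0227  0.0097 -0.0272  0.0029 -0.0007 -0.0033]
1.925 [0.5078 0.2549 0.0566] [ 0.0023 -0.0134  0.0097 -0.0127 -0.0012 -0.0033 -0.0004]
1.975 [0.5083 0.2548 0.0571] [ 0.0036 -0.0055  0.0077 -0.0032  0.     -0.0044 -0.0001]
```

Emit:
servo_tool(commands=[[[0.3,0,0,14,-3,0,87],[0.6,0,0,29,-6,0,87],[0.6,0,0,29,-6,0,87],[0.6,0,0,29,-6,0,60],[0.6,0,0,29,-6,0,30]]], newtons=15)

```text
time: 2.65
position: [0.5073, 0.2477, 0.027]
tool_rot: [0.115, 1.567, -0.114]
ft_force: [-0.4, -0.5, 0.4]
grip_width: 0.852
```

Emit:
servo_tool(commands=[[[0,0,0,0,0,0,30],[0,0,0,0,0,0,30],[0,0,0,0,0,0,30],[0,0,0,0,0,0,30]]])

```text
time: 3.15
position: [0.5069, 0.2475, 0.0267]
tool_rot: [0.115, 1.568, -0.114]
ft_force: [0.5, -0.1, 1.5]
grip_width: 0.457
```

```bash
python3 -c "
from h import *
goal(.5078,.249,.10,-8.1)"
```

```text
t 3.15 p [0.5069 0.2475 0.0267] F [ 0.484  -0.1225  1.5195] T [-0.108  0.073 -0.023] g 39.77324371508491
[[ 0.0001  0.1454  0.9894]
 [ 0.0001  0.9894 -0.1454]
 [-1.      0.0001  0.0001]]
q [-0.7586  0.3245  0.2973  1.8837 -0.1152  0.9497 -0.5547]
yaw -8.1 turn [-0.26  0.01 -0.01] shift [-73.3   1.6   0.7]
yaw 171.9 turn [179.74  -0.01  -0.01] shift [-73.3   1.6   0.7]
```

Emit:
servo_tool(commands=[[[0,0,0,-15,0,0,30],[0,0,0,-50,0,0,30],[0,0,0,-100,-10,0,30],[0,0,0,-110,-60,5,30],[0,0,0,-110,-115,10,30]]])

```text
time: 3.78
position: [0.5012, 0.1319, 0.1391]
tool_rot: [0.115, 1.564, -0.112]
ft_force: [0.5, -1.2, -1.6]
grip_width: 0.458
```

```bash
python3 -c "
from h import *
goal(.581,-.119,.13,-16.3)"
```

```text
t 3.77 p [0.5012 0.1319 0.1391] F [ 0.4924 -1.2104 -1.6286] T [-0.1973 -0.0061  0.0414] g 39.88001060411507
[[ 0.0039  0.1435  0.9896]
 [ 0.0017  0.9896 -0.1435]
 [-1.      0.0022  0.0037]]
q [-0.6729  0.0958  0.3866  1.8992 -0.0401  1.1496 -0.4158]
yaw -16.3 turn [ 8.05  0.2  -0.14] shift [   9.  -236.8  115. ]
yaw 163.7 turn [-171.95    0.21    0.3 ] shift [   9.  -236.8  115. ]
```

Emit:
servo_tool(commands=[[[1.6,0,0,-30,-58,20,30],[3.2,0,0,-30,-116,40,30],[4.8,0,0,-30,-174,60,30],[6.4,0,0,-30,-232,80,30],[8,0,0,-30,-290,100,30]]])

```text
time: 4.4
position: [0.557, -0.1703, 0.1677]
tool_rot: [0.225, 1.558, -0.224]
ft_force: [1.4, 1.1, -2.4]
grip_width: 0.459
```

Emit:
servo_tool(commands=[[[0,0,0,0,0,0,30],[0,0,0,0,0,0,30],[0,0,0,0,0,0,30]]])

```text
time: 4.78
position: [0.5569, -0.1665, 0.1667]
tool_rot: [0.223, 1.559, -0.221]
ft_force: [0.0, 0.8, -0.7]
grip_width: 0.454
```

```bash
python3 -c "
from h import *
goal(.581,-.119,.13,-16.3)
print(vision.camera_info('wrist')['pose'])
im=vision.get_image('wrist');cv2.imwrite('pics/w2.png',im[:,:,::-1])
im=vision.get_image('top');cv2.imwrite('pics/top2.png',im[:,:,::-1])"
```

```text
t 4.78 p [ 0.5569 -0.1665  0.1667] F [ 0.0148  0.8326 -0.7154] T [-0.084   0.0652  0.037 ] g 39.519986767709405
[[ 0.0001  0.2789  0.9603]
 [ 0.0013  0.9603 -0.2789]
 [-1.      0.0013 -0.0003]]
q [-0.3086  0.2364  0.6422  1.7223 -0.1506  1.2326  0.0878]
yaw -16.3 turn [ 0.1  -0.02 -0.07] shift [36.7 52.2  9.9]
yaw 163.7 turn [-179.9     0.11   -0.02] shift [36.7 52.2  9.9]
[[ 0.9601 -0.2668 -0.0842  0.5797]
 [-0.2798 -0.9154 -0.2894 -0.0853]
 [ 0.0001  0.3014 -0.9535  0.3297]
 [ 0.      0.      0.      1.    ]]
```

View pics/w2.png

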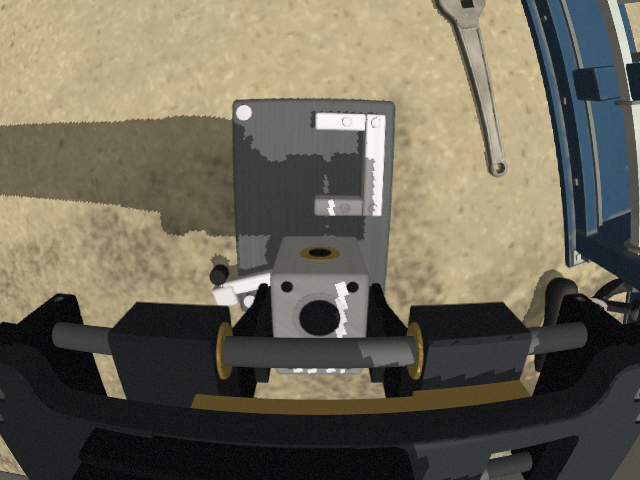

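The wrist view shows the held block's top far edge at row ~275 and its +y bottom edge at about row 237. The guides' inner edges are at rows ~130 and ~196, and the fence's inner edge is at column ~365.

```bash
python3 -c "
from h import *
im=cv2.imread('pics/w2.png');g=cv2.cvtColor(im,6)
print('col345',g[105:145,345]);print('col345b',g[185:220,345]);print('row170',g[170,350:392]);print('col335?',g[228:285,300])
I=vision.camera_info('wrist')
yx=np.radians(-16.3);X=np.array([np.cos(yx),np.sin(yx)]);Y=np.array([-X[1],X[0]])
s=ctrl.get_state();p=s['position'][:2]
f=lambda n,u,v,z:(lambda q:print(n,q[:2],'rel tcp xy mm',1e3*(q[:2]-p)@X,1e3*(q[:2]-p)@Y))(wz(u,v,z,I))
f('guide+ in',345,130,.032);f('guide- in',345,196,.032);f('fence',365,145,.032);f('fence',365,185,.032)
f('fence',367,145,.032);f('guide+ end',315,122,.032)
f('blk bot edge',322,237,.139);f('blk top edge',322,275,.194);f('top L',275,275,.194);f('top R',367,273,.194)
f('plate TL',234,101,.012);f('plate TR',394,101,.012)
"
```

```text
col345 [105 107 106 109 104 106 104  68 135 227 245 243 226 243 242 243 242 240
 239 237 221 222 245 237 195 137 104 103 104 107 106 107 106 105 106 104
 101 102 105 103]
col345b [ 58  57  56  59  56  62  55  58  61  61  74  92  92  92 114 133 147 155
 142 135 145 143 139 137 135 135 134 131 138 134  97  56  60  59  57]
row170 [ 61  59  61  62  58  59  62  57  62  59  56  63  80  83  91 125 141 154
 156 154 153 152 161 164 161 219 240 241 243 245 247 246 239 208 108 106
 108 105 105 107  98  92]
col335? [ 60  59  58  60  61  58  60  58  83  91  94  92  94  94  92  93  92  95
  93  94  95  95  95  87  77  77  79  86  91  92  94  95  95  95  95  91
  97  97  93  94  96  97  93  96  94 102 111 126 129 133 135 139 141 141
 142 142 142]
guide+ in [ 0.5988 -0.0932] rel tcp xy mm 19.531599627343475 82.2497977735012
guide- in [ 0.5843 -0.1449] rel tcp xy mm 20.1889557377585 28.661248552326423
fence [ 0.6109 -0.1091] rel tcp xy mm 35.64761913238651 70.48238385883124
fence [ 0.6025 -0.1405] rel tcp xy mm 36.35184478321605 37.91976323016925
fence [ 0.6125 -0.1095] rel tcp xy mm 37.25799642846384 70.51846461069965
guide+ end [ 0.5778 -0.0806] rel tcp xy mm -4.17381519445539 88.50328177792107
blk bot edge [ 0.5649 -0.1417] rel tcp xy mm 0.666467349315468 26.283925747962968
blk top edge [ 0.5648 -0.1406] rel tcp xy mm 0.2615312303512267 27.3118104046521
top L [ 0.5469 -0.1354] rel tcp xy mm -18.41290100143044 27.23041020860928
top R [ 0.5822 -0.1448] rel tcp xy mm 18.128197419713427 28.106047777952107
plate TL [ 0.517  -0.0417] rel tcp xy mm -73.38890809751959 108.80772056720913
plate TR [ 0.6474 -0.0802] rel tcp xy mm 62.53640676044846 108.42954827583381
```

Emit:
servo_tool(commands=[[[0,0,0,0,26,6,30],[0,0,0,0,52.3,11.5,30],[0,0,0,40,52.3,11.5,30],[0,0,0,85,52.3,11.5,30],[0,0,0,85,52.3,11.5,30]]])

```text
time: 5.5
position: [0.5794, -0.1198, 0.0783]
tool_rot: [0.223, 1.567, -0.223]
ft_force: [-0.7, 0.2, -1.2]
grip_width: 0.454
```

Emit:
servo_tool(commands=[[[0,0,0,0,0,0,30],[0,0,0,0,0,0,30]]])

```text
time: 5.75
position: [0.5842, -0.1218, 0.0839]
tool_rot: [0.224, 1.555, -0.223]
ft_force: [-0.7, -0.4, -1.5]
grip_width: 0.457
```

```bash
python3 -c "
from h import *
# target: TCP at look pose + 11.5 X + 52.3 Y
t=np.array([.5569,-.1665])+.0115*np.array([.9603,-.2789])+.0523*np.array([.2789,.9603])
goal(*t,.0387,-16.2)
im=vision.get_image('wrist');cv2.imwrite('pics/w3.png',im[:,:,::-1])"
```

```text
t 5.75 p [ 0.5842 -0.1218  0.0839] F [-0.7378 -0.44   -1.5436] T [-0.1315 -0.0052  0.0003] g 39.77664837019286
[[ 0.004   0.2815  0.9596]
 [-0.0001  0.9596 -0.2815]
 [-1.      0.001   0.0038]]
q [-0.3342  0.3486  0.5943  1.7718 -0.2192  1.0834  0.0495]
yaw -16.2 turn [-0.15  0.22 -0.06] shift [45.2  1.7 -2.4]
yaw 163.8 turn [179.85  -0.09  -0.35] shift [45.2  1.7 -2.4]
```

View pics/w3.png

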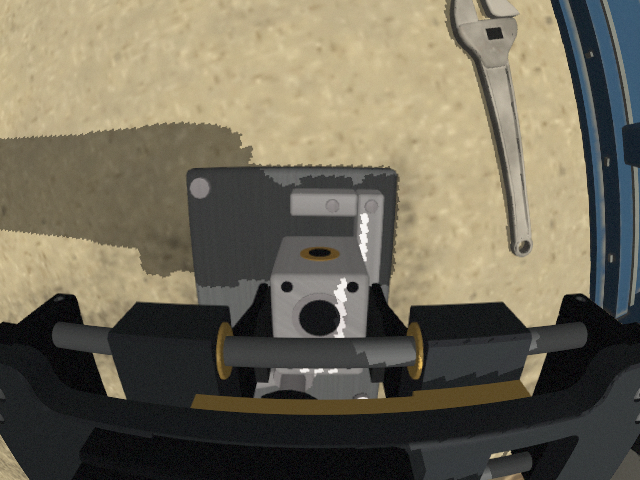

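The block hangs over the nest: its bottom +y edge is at row ~237, the +y guide is at rows ~192–216, and the fence's inner edge is at column ~357. I'll check that with rays.

```bash
python3 -c "
from h import *
for k in range(3):
  s=ctrl.get_state();print(s['time'],s['position']);I=vision.camera_info('wrist');im=vision.get_image('wrist')
cv2.imwrite('pics/w4.png',im[:,:,::-1])
g=cv2.cvtColor(im,7)
print('c330',g[185:240,318].tolist());print('r225',g[226,340:400].tolist())
yx=np.radians(-16.3);X=np.array([np.cos(yx),np.sin(yx)]);Y=np.array([-X[1],X[0]])
p=s['position'][:2];zb=s['position'][2]-.0267
f=lambda n,u,v,z:(lambda q:print(n,'rel tcp xy mm',1e3*(q[:2]-p)@X,1e3*(q[:2]-p)@Y))(wz(u,v,z,I))
for r in(214,216,218): f('guide %d'%r,318,r,.032)
for c in (355,357,359): f('fence %d'%c,c,226,.032)
f('blk bot',322,237,zb);f('botL',283,237,zb);f('botR',362,237,zb)
"
```

```text
5.8 [ 0.584  -0.1218  0.0837]
5.85 [ 0.5837 -0.1218  0.0834]
5.9 [ 0.5834 -0.1218  0.083 ]
c330 [54, 56, 60, 75, 97, 95, 99, 95, 108, 132, 143, 150, 155, 154, 154, 153, 152, 155, 152, 148, 150, 146, 148, 148, 147, 144, 145, 144, 138, 131, 109, 75, 56, 58, 61, 55, 57, 54, 59, 58, 56, 57, 57, 58, 59, 59, 57, 57, 59, 59, 61, 80, 91, 94, 92]
r225 [57, 58, 57, 59, 57, 57, 58, 61, 60, 60, 57, 59, 59, 60, 59, 72, 81, 83, 93, 121, 132, 195, 240, 245, 245, 246, 246, 245, 226, 144, 142, 143, 145, 141, 142, 143, 144, 145, 146, 149, 150, 147, 142, 118, 85, 60, 60, 63, 57, 57, 61, 61, 54, 49, 51, 53, 113, 149, 155, 156]
guide 214 rel tcp xy mm -1.3568054911007854 33.403668436345
guide 216 rel tcp xy mm -1.3603724564999924 32.18508545454191
guide 218 rel tcp xy mm -1.363963349140688 30.963304175969945
fence 355 rel tcp xy mm 20.77138165933284 26.00945560927321
fence 357 rel tcp xy mm 21.97711720898826 26.009428835232153
fence 359 rel tcp xy mm 23.184197363983635 26.009583701343516
blk bot rel tcp xy mm 0.7704343853473912 26.57188457673918
botL rel tcp xy mm -20.09680777791305 26.639428646846255
botR rel tcp xy mm 22.22345898992231 26.520157729293608
```

Emit:
servo_tool(commands=[[[0,0,0,5,2.3,-2,30],[0,0,0,12,2.3,-2,30],[0,0,0,18,2.3,-2,30],[0,0,0,24,2.3,-2,30],[0,0,0,28,2.3,-2,30]]])

```text
time: 6.58
position: [0.581, -0.1189, 0.0529]
tool_rot: [0.224, 1.56, -0.224]
ft_force: [-0.5, 0.7, -2.2]
grip_width: 0.461
```

Emit:
servo_tool(commands=[[[0,0,0,2,0,0,30],[0,0,0,4,0,0,30],[0,0,0,6,0,0,30],[0,0,0,8,0,0,30],[0,0,0,9,0,0,30]]])

```text
time: 7.2
position: [0.5812, -0.1188, 0.0445]
tool_rot: [0.224, 1.559, -0.224]
ft_force: [0.1, -0.4, -1.8]
grip_width: 0.461
```

```bash
python3 -c "
from h import *
goal(.5825,-.1196,.0387,-16.3)"
```

```text
t 7.2 p [ 0.5812 -0.1188  0.0445] F [ 0.1458 -0.3972 -1.8261] T [-0.0883  0.06    0.017 ] g 40.11440281690664
[[-0.      0.2817  0.9595]
 [ 0.      0.9595 -0.2817]
 [-1.      0.     -0.    ]]
q [-0.3232  0.3924  0.578   1.8073 -0.2486  1.0148  0.0669]
yaw -16.3 turn [-0.06 -0.   -0.  ] shift [ 5.8 -0.4  1.5]
yaw 163.7 turn [179.94  -0.     0.  ] shift [ 5.8 -0.4  1.5]
```

Emit:
servo_tool(commands=[[[0,0,0,1.5,0,0,30],[0,0,0,3,0,0,30],[0,0,0,4.5,0,0,30],[0,0,0,5.5,0,0,30],[0,0,0,5.5,0,0,30]]])

```text
time: 7.82
position: [0.5812, -0.1188, 0.039]
tool_rot: [0.224, 1.559, -0.224]
ft_force: [-0.3, 0.5, -2.3]
grip_width: 0.458
```

Emit:
servo_tool(commands=[[[0,0,0,0.5,0,0,30],[0,0,0,1,0,0,30],[0,0,0,1,0,0,30]]])

```text
time: 8.2
position: [0.5813, -0.1189, 0.0387]
tool_rot: [0.224, 1.559, -0.224]
ft_force: [-2.2, 0.5, 3.8]
grip_width: 0.455
```

Contact felt on the nest floor. I'll let go and rise.

Emit:
servo_tool(commands=[[[0,0,0,-0.5,0,0,48],[0,0,0,-0.5,0,0,56],[0,0,0,-0.5,0,0,60],[0,0,0,-0.5,0,0,60],[0,0,0,-15,0,0,60]]])

```text
time: 8.82
position: [0.5802, -0.1187, 0.0525]
tool_rot: [0.224, 1.562, -0.224]
ft_force: [-0.4, -0.3, -0.1]
grip_width: 0.69
```

Emit:
servo_tool(commands=[[[0,0,0,-30,0,0,87],[0,0,0,-70,0,0,87],[0,0,0,-110,0,0,87],[0,0,0,-110,0,0,87],[0,0,0,-110,0,0,87]]])

```text
time: 9.45
position: [0.5811, -0.1188, 0.1633]
tool_rot: [0.224, 1.559, -0.224]
ft_force: [-1.1, 0.7, -0.5]
grip_width: 0.992
```

```bash
python3 -c "
from h import *
goal(.5417,-.201,.16,60)
I=vision.camera_info('wrist');im=vision.get_image('wrist');t=vision.get_image('top')
C=np.zeros((480,800,3),np.uint8);C[:,:400]=im[60:300,200:400].repeat(2,0).repeat(2,1);C[:400,400:]=cv2.resize(t[210:310,310:410],None,fx=4,fy=4,interpolation=2)
cv2.imwrite('pics/c5.png',C[:,:,::-1])"
```

```text
t 9.45 p [ 0.5811 -0.1188  0.1633] F [-1.0733  0.6685 -0.5221] T [-0.1024  0.081   0.0206] g 86.31612032207788
[[ 0.0004  0.2817  0.9595]
 [ 0.0004  0.9595 -0.2817]
 [-1.      0.0005  0.0003]]
q [-0.3665  0.264   0.6173  1.697  -0.1614  1.2314  0.0028]
yaw 60 turn [-76.36   0.03  -0.01] shift [  3.3 -90.  -14.6]
yaw 240 turn [103.64  -0.01  -0.04] shift [  3.3 -90.  -14.6]
```

View pics/c5.png

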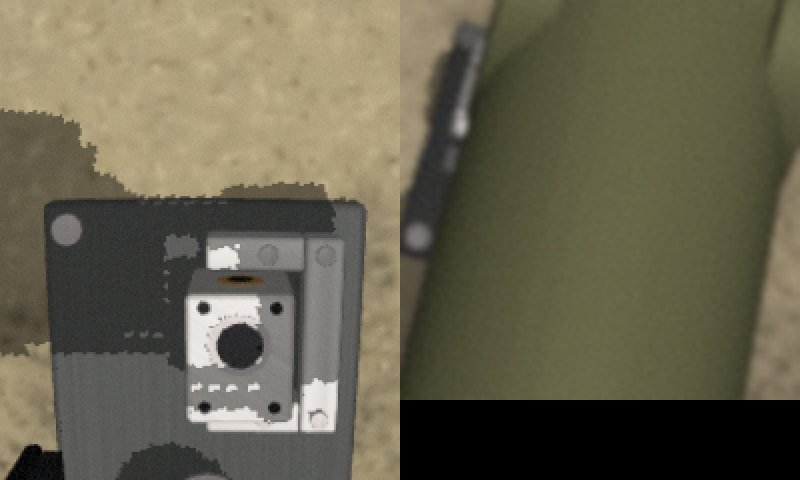

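The block stands upright between the guides with a small gap to the fence. The arm hides the top view. Next I'll go over the knob, pre-turned counter-clockwise.

Emit:
servo_tool(commands=[[[-10,0,0,0,-20,-3,87],[-20,0,0,0,-40,-6,87],[-30,0,0,0,-60,-10,87],[-40,0,0,0,-80,-13,87],[-50,0,0,0,-89,-14,87]]])

```text
time: 10.18
position: [0.5412, -0.2017, 0.1619]
tool_rot: [-0.462, 1.523, 0.463]
ft_force: [-0.3, 0.1, -0.0]
grip_width: 1.0
```

Emit:
servo_tool(commands=[[[-9,0,0,0,0,0,87],[-18,0,0,0,0,0,87],[-26.4,0,0,0,0,0,87],[-26.4,0,0,0,0,0,87],[-26.4,0,0,0,0,0,87]]])

```text
time: 10.8
position: [0.5423, -0.2002, 0.1624]
tool_rot: [-0.814, 1.414, 0.815]
ft_force: [-0.1, -0.4, -0.1]
grip_width: 0.999
```

```bash
python3 -c "
from h import *
goal(.5422,-.2002,.072,60)
I=vision.camera_info('wrist');im=vision.get_image('wrist')
cv2.imwrite('pics/w6.png',im[:,:,::-1])"
```

```text
t 10.8 p [ 0.5423 -0.2002  0.1624] F [-0.092  -0.4106 -0.0551] T [-0.0134 -0.0047  0.0047] g 86.90788463919058
[[-0.0012 -0.8651  0.5016]
 [ 0.0002  0.5016  0.8651]
 [-1.      0.0011 -0.0004]]
q [-0.1294  0.219   0.5013  1.7304 -0.1111  1.2215  1.4455]
yaw 60 turn [-0.11 -0.02 -0.06] shift [90.4  0.  -0. ]
yaw 240 turn [179.89  -0.1    0.04] shift [90.4  0.  -0. ]
```

View pics/w6.png

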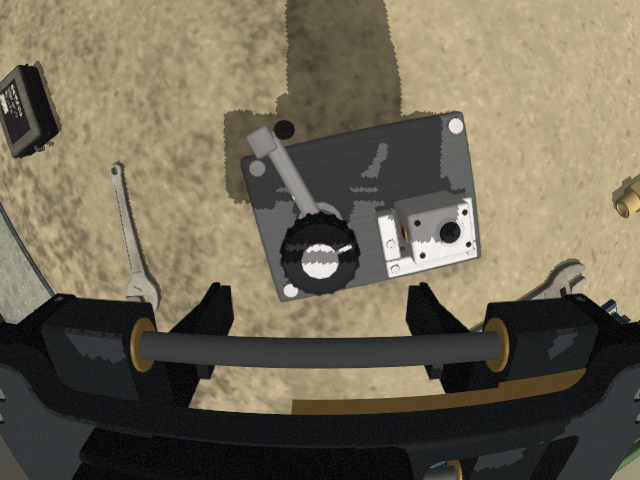

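Knob outline is centred at about (320,253), with the white cap at (320,261). The arm tip is at (262,140) with its nose at (285,130), and the block at (440,230).

```bash
python3 -c "
from h import *
I=vision.camera_info('wrist')
for p in [(320,261,.104),(320,257,.104),(320,253,.089)]: print(wz(*p,I))
n=wz(285,130,.035,I);print('nose',n)
yx=np.radians(-16.3);k=np.array([.5422,-.2002]);d=n[:2]-k
print(np.linalg.norm(d),np.degrees(np.arctan2(d[1],d[0]))+16.3)"
```

```text
[ 0.5421 -0.1989  0.104 ]
[ 0.5398 -0.1975  0.104 ]
[ 0.542  -0.1988  0.089 ]
nose [ 0.4581 -0.1813  0.035 ]
0.08615403326788548 183.6491850330931
```

Emit:
servo_tool(commands=[[[0,0,0,15,0,0,87],[0,0,0,30,0,0,87],[0,0,0,40,0,0,87],[0,0,0,40,0,0,87]]])

```text
time: 11.35
position: [0.5418, -0.2, 0.1216]
tool_rot: [-0.815, 1.414, 0.817]
ft_force: [-0.3, 0.1, 1.1]
grip_width: 1.001
```

Emit:
servo_tool(commands=[[[0,0,0,15,0.5,0.5,87],[0,0,0,30,0.5,0.5,87],[0,0,0,44,0.5,0.5,87],[0,0,0,50,0.5,0.5,87],[0,0,0,50,0.5,0.5,87]]])

```text
time: 11.98
position: [0.5422, -0.1996, 0.0725]
tool_rot: [-0.816, 1.413, 0.817]
ft_force: [-0.7, 1.2, 0.2]
grip_width: 1.0
```

Emit:
servo_tool(commands=[[[0,0,0,0,0,0,70],[0,0,0,0,0,0,58],[0,0,0,0,0,0,48],[0,0,0,0,0,0,40],[0,0,0,0,0,0,40]]], newtons=25)

```text
time: 12.6
position: [0.5424, -0.2, 0.0732]
tool_rot: [-0.816, 1.413, 0.816]
ft_force: [-0.7, -0.9, 1.2]
grip_width: 0.567
```

```bash
python3 -c "
from h import *
goal(.5422,-.2,.072,60)"
```

```text
t 12.6 p [ 0.5424 -0.2     0.0732] F [-0.678  -0.9321  1.2393] T [-0.179   0.1171  0.0252] g 49.363225478472124
[[-0.0001 -0.8663  0.4996]
 [-0.0003  0.4996  0.8663]
 [-1.     -0.0001 -0.0003]]
q [-0.1081  0.3092  0.4854  1.8208 -0.1639  1.0512  1.4872]
yaw 60 turn [ 0.03 -0.02  0.01] shift [ 1.2  0.1 -0.1]
yaw 240 turn [-179.97   -0.01   -0.03] shift [ 1.2  0.1 -0.1]
```

Emit:
servo_tool(commands=[[[0,0,0,0,0,0,40],[0,0,0,0,0,0,40],[5,0,0,0,0,0,40],[12,0,0,0,0,0,40],[20,0,0,0,0,0,40]]], newtons=40)

```text
time: 13.22
position: [0.5423, -0.2001, 0.0732]
tool_rot: [-0.544, 1.502, 0.543]
ft_force: [-1.7, -1.6, 2.2]
grip_width: 0.57
```

```bash
cat >> h.py <<'E'
def yaw():
    s=ctrl.get_state();R=Ro.from_rotvec(s["tool_rot"]).as_matrix()
    print("t",s["time"],"turned",60-np.degrees(np.arctan2(R[1,2],R[0,2])),"p",s["position"],"F",s["ft_force"],"T",s["torque"],"q7",s["joint_positions"][6],"g",s["grip_width"]*87)
E
python3 -c "
from h import *
yaw()"
```

```text
t 13.225 turned 20.20777224900541 p [ 0.5423 -0.2001  0.0732] F [-1.7081 -1.6321  2.176 ] T [-0.3037  0.2357  0.1838] q7 1.151409933629132 g 49.57086705433975
```

Emit:
servo_tool(commands=[[[8,0,0,0,0,0,40],[17,0,0,0,0,0,40],[26,0,0,0,0,0,40],[34,0,0,0,0,0,40],[40,0,0,0,0,0,40]]])

```text
time: 13.85
position: [0.542, -0.2003, 0.0732]
tool_rot: [0.002, 1.572, -0.003]
ft_force: [-2.9, -2.5, 2.4]
grip_width: 0.563
```

```bash
python3 -c "
from h import *
yaw();im=vision.get_image('wrist')
cv2.imwrite('pics/w7.png',im[:,:,::-1])"
```

```text
t 13.85 turned 60.170252841355875 p [ 0.542  -0.2003  0.0732] F [-2.8627 -2.5042  2.368 ] T [-0.3479  0.4322  0.2334] q7 0.49320804372726373 g 48.9860420074853
```

View pics/w7.png

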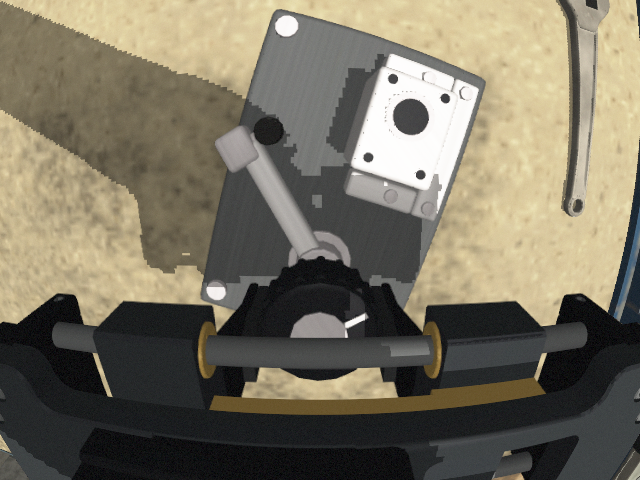

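The arm follows the knob one to one. The nose is at (268,130), about 25° short of the block, and the block is still upright. I'll slow down from here.

Emit:
servo_tool(commands=[[[4,0,0,0,0,0,40],[8,0,0,0,0,0,40],[12,0,0,0,0,0,40],[15,0,0,0,0,0,40],[18,0,0,0,0,0,40]]])

```text
time: 14.52
position: [0.5419, -0.2002, 0.0732]
tool_rot: [0.246, 1.558, -0.247]
ft_force: [-3.3, -0.8, 3.5]
grip_width: 0.567
```

```bash
python3 -c "
from h import *
yaw()"
```

```text
t 14.525 turned 77.97211514221115 p [ 0.5419 -0.2002  0.0732] F [-3.2735 -0.8214  3.5135] T [-0.4046  0.6016  0.1688] q7 0.20286897261689912 g 49.31831535846694
```

Emit:
servo_tool(commands=[[[1,0,0,0,0,0,40],[2,0,0,0,0,0,40],[3,0,0,0,0,0,40],[4,0,0,0,0,0,40],[5,0,0,0,0,0,40]]])

```text
time: 15.15
position: [0.5419, -0.2002, 0.0732]
tool_rot: [0.315, 1.549, -0.315]
ft_force: [-4.9, -2.3, 5.2]
grip_width: 0.566
```

```bash
python3 -c "
from h import *
yaw()"
```

```text
t 15.15 turned 83.00278638207324 p [ 0.5419 -0.2002  0.0732] F [-4.9279 -2.2633  5.2447] T [-0.6379  1.0162  0.1258] q7 0.12135597493129571 g 49.22424814587687
```

Emit:
servo_tool(commands=[[[1,0,0,0,0,0,40],[2,0,0,0,0,0,40],[3,0,0,0,0,0,40],[4,0,0,0,0,0,40],[5,0,0,0,0,0,40]]])

```text
time: 15.78
position: [0.5419, -0.2002, 0.0731]
tool_rot: [0.382, 1.538, -0.383]
ft_force: [-5.0, -2.2, 5.2]
grip_width: 0.563
```

```bash
python3 -c "
from h import *
yaw()"
```

```text
t 15.775 turned 87.98241004586949 p [ 0.5419 -0.2002  0.0731] F [-4.9992 -2.1666  5.1979] T [-0.6424  1.0178  0.1949] q7 0.040582105076344896 g 48.955440390138016
```

Emit:
servo_tool(commands=[[[1,0,0,0,0,0,40],[2,0,0,0,0,0,40],[3,0,0,0,0,0,40],[4,0,0,0,0,0,40]]])

```text
time: 16.27
position: [0.5418, -0.2002, 0.0731]
tool_rot: [0.437, 1.527, -0.438]
ft_force: [-4.6, -2.5, 5.6]
grip_width: 0.567
```

```bash
python3 -c "
from h import *
yaw()"
```

```text
t 16.275 turned 91.96043506466198 p [ 0.5418 -0.2002  0.0731] F [-4.5841 -2.5361  5.594 ] T [-0.6197  1.0887  0.3477] q7 -0.023840676158399503 g 49.35415031129148
```

Emit:
servo_tool(commands=[[[1,0,0,0,0,0,40],[2,0,0,0,0,0,40],[3,0,0,0,0,0,40]]])

```text
time: 16.65
position: [0.5418, -0.2001, 0.0732]
tool_rot: [0.477, 1.519, -0.478]
ft_force: [-5.1, -1.3, 5.6]
grip_width: 0.564
```

```bash
python3 -c "
from h import *
yaw()"
```

```text
t 16.65 turned 94.9303106967649 p [ 0.5418 -0.2001  0.0732] F [-5.1034 -1.2717  5.563 ] T [-0.6373  1.1409  0.4494] q7 -0.07193003813484496 g 49.06312849107388
```

Emit:
servo_tool(commands=[[[1,0,0,0,0,0,40],[2,0,0,0,0,0,40],[3,0,0,0,0,0,40]]])

```text
time: 17.02
position: [0.5418, -0.2001, 0.0732]
tool_rot: [0.517, 1.509, -0.519]
ft_force: [-4.7, -2.3, 5.2]
grip_width: 0.567
```

```bash
python3 -c "
from h import *
yaw()"
```

```text
t 17.025 turned 97.91575881689417 p [ 0.5418 -0.2001  0.0732] F [-4.7087 -2.3365  5.2352] T [-0.6494  1.1939  0.5475] q7 -0.12010697971438929 g 49.31258722048086
```

Emit:
servo_tool(commands=[[[1,0,0,0,0,0,40],[2,0,0,0,0,0,40],[3,0,0,0,0,0,40]]])

```text
time: 17.4
position: [0.5417, -0.2001, 0.0732]
tool_rot: [0.558, 1.499, -0.559]
ft_force: [-5.3, -1.8, 5.5]
grip_width: 0.567
```

```bash
python3 -c "
from h import *
yaw()"
```

```text
t 17.4 turned 100.90122927293581 p [ 0.5417 -0.2001  0.0732] F [-5.3111 -1.8112  5.4989] T [-0.5987  1.1575  0.5628] q7 -0.1682002796730963 g 49.35248522123181
```

Emit:
servo_tool(commands=[[[1,0,0,0,0,0,40],[2,0,0,0,0,0,40],[3,0,0,0,0,0,40]]])

```text
time: 17.77
position: [0.5418, -0.2001, 0.0732]
tool_rot: [0.598, 1.488, -0.6]
ft_force: [-5.1, -1.9, 5.4]
grip_width: 0.561
```

```bash
python3 -c "
from h import *
yaw()"
```

```text
t 17.775 turned 103.89624170689308 p [ 0.5418 -0.2001  0.0732] F [-5.1437 -1.9465  5.4052] T [-0.677   1.248   0.6125] q7 -0.21634948181283417 g 48.82107692805058
```

Emit:
servo_tool(commands=[[[1,0,0,0,0,0,40],[2,0,0,0,0,0,40],[3,0,0,0,0,0,40]]])

```text
time: 18.15
position: [0.5417, -0.2001, 0.0732]
tool_rot: [0.639, 1.476, -0.641]
ft_force: [-6.1, -1.8, 6.7]
grip_width: 0.568
```

```bash
python3 -c "
from h import *
yaw()"
```

```text
t 18.15 turned 106.91153556303888 p [ 0.5417 -0.2001  0.0732] F [-6.1038 -1.7621  6.6667] T [-0.645   1.2233  0.5681] q7 -0.26459408547000207 g 49.448418909539285
```

Emit:
servo_tool(commands=[[[1,0,0,0,0,0,40],[2,0,0,0,0,0,40],[3,0,0,0,0,0,40]]])

```text
time: 18.52
position: [0.5417, -0.2001, 0.0732]
tool_rot: [0.68, 1.463, -0.681]
ft_force: [-6.4, -0.8, 5.3]
grip_width: 0.569
```

```bash
python3 -c "
from h import *
yaw()"
```

```text
t 18.525 turned 109.93188781181115 p [ 0.5417 -0.2001  0.0732] F [-6.3801 -0.7888  5.3358] T [-0.6732  1.2344  0.3971] q7 -0.31284191585196824 g 49.4649733932822
```

The torque peaked at about 103.5° and is now falling, so this is the first click. I expect the trough near 116° and the click's end near 123°.

Emit:
servo_tool(commands=[[[1,0,0,0,0,0,40],[2,0,0,0,0,0,40],[3,0,0,0,0,0,40]]])

```text
time: 18.9
position: [0.5417, -0.2001, 0.0732]
tool_rot: [0.721, 1.449, -0.722]
ft_force: [-5.2, -0.9, 6.0]
grip_width: 0.563
```

```bash
python3 -c "
from h import *
yaw()"
```

```text
t 18.9 turned 112.96417755082408 p [ 0.5417 -0.2001  0.0732] F [-5.1908 -0.8821  6.0236] T [-0.6255  1.2513  0.2539] q7 -0.3610907331240485 g 48.953877978062955
```

Emit:
servo_tool(commands=[[[1,0,0,0,0,0,40],[2,0,0,0,0,0,40],[3,0,0,0,0,0,40]]])

```text
time: 19.27
position: [0.5417, -0.2001, 0.0732]
tool_rot: [0.761, 1.435, -0.762]
ft_force: [-5.8, -0.9, 5.7]
grip_width: 0.567
```

```bash
python3 -c "
from h import *
yaw()"
```

```text
t 19.275 turned 115.96138126797909 p [ 0.5417 -0.2001  0.0732] F [-5.8112 -0.9188  5.6852] T [-0.6099  1.2757  0.2639] q7 -0.408882323553704 g 49.35944089070675
```

Emit:
servo_tool(commands=[[[1,0,0,0,0,0,40],[2,0,0,0,0,0,40],[3,0,0,0,0,0,40]]])

```text
time: 19.65
position: [0.5417, -0.2001, 0.0731]
tool_rot: [0.801, 1.419, -0.802]
ft_force: [-5.5, -1.6, 6.1]
grip_width: 0.564
```

```bash
python3 -c "
from h import *
yaw()"
```

```text
t 19.65 turned 118.94175879032754 p [ 0.5417 -0.2001  0.0731] F [-5.5302 -1.6178  6.102 ] T [-0.5859  1.2732  0.3403] q7 -0.45637474933396993 g 49.10000287095327
```

Emit:
servo_tool(commands=[[[1,0,0,0,0,0,40],[2,0,0,0,0,0,40],[3,0,0,0,0,0,40]]])

```text
time: 20.02
position: [0.5416, -0.2, 0.0731]
tool_rot: [0.84, 1.403, -0.842]
ft_force: [-5.9, -1.8, 6.4]
grip_width: 0.565
```

```bash
python3 -c "
from h import *
yaw()"
```

```text
t 20.025 turned 121.91772076148924 p [ 0.5416 -0.2     0.0731] F [-5.9216 -1.7994  6.3796] T [-0.5812  1.3595  0.5232] q7 -0.5037832919940274 g 49.140964678195814
```

The torque has passed its trough and risen back above 0.45, so one click is complete. I'll nudge 2° further for certainty, then release and rise.

Emit:
servo_tool(commands=[[[1,0,0,0,0,0,40],[2,0,0,0,0,0,40]]])

```text
time: 20.27
position: [0.5416, -0.2, 0.0731]
tool_rot: [0.867, 1.392, -0.869]
ft_force: [-5.9, -0.5, 6.5]
grip_width: 0.566
```

```bash
python3 -c "
from h import *
yaw()"
```

```text
t 20.275 turned 123.90100156515288 p [ 0.5416 -0.2     0.0731] F [-5.8962 -0.5097  6.4505] T [-0.5709  1.366   0.5889] q7 -0.5353471125764506 g 49.221427770885626
```

Emit:
servo_tool(commands=[[[0,0,0,0,0,0,55],[0,0,0,0,0,0,70],[0,0,0,0,0,0,80],[0,0,0,0,0,0,80],[0,0,0,0,0,0,80]]], newtons=20)

```text
time: 20.9
position: [0.5426, -0.1995, 0.073]
tool_rot: [0.868, 1.391, -0.868]
ft_force: [-0.8, 0.5, 0.4]
grip_width: 0.907
```

Emit:
servo_tool(commands=[[[0,0,0,-12,0,0,80],[0,0,0,-30,0,0,80],[0,0,0,-60,0,0,80],[0,0,0,-100,0,0,80],[0,0,0,-110,0,0,80]]])

```text
time: 21.52
position: [0.5443, -0.2007, 0.1871]
tool_rot: [0.87, 1.385, -0.866]
ft_force: [0.3, -0.3, -0.3]
grip_width: 0.921
```

```bash
python3 -c "
from h import *
yaw();im=vision.get_image('wrist')
cv2.imwrite('pics/w8.png',im[:,:,::-1])"
```

```text
t 21.525 turned 123.98390238244127 p [ 0.5443 -0.2007  0.1871] F [ 0.3445 -0.256  -0.3467] T [-0.1106  0.0933  0.0597] q7 -0.6211032363148813 g 80.1270748122555
```

View pics/w8.png

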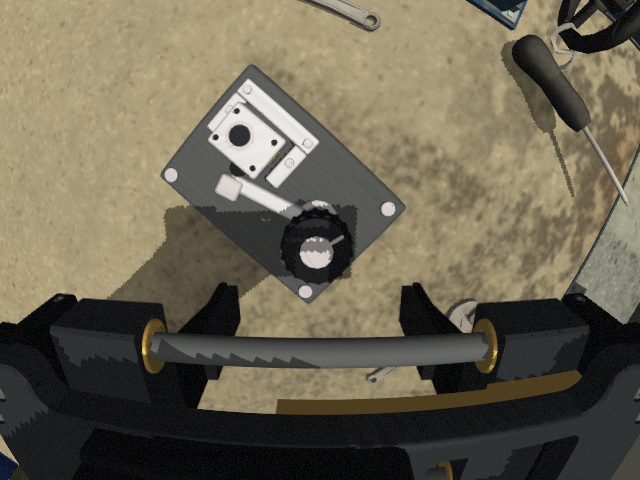

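The final view shows the block upright at (243,140), flat against the fence, with the swing arm's nose on its -x face at (237,170). The gripper is clear of everything. Handing in.

```bash
python3 -c "
from bench import close_job
print(close_job())"
```

```text
the job is handed in; nothing more can be done
None
```

The valve block is standing upright in the nest, clamped against the fence, and the job is handed in at about 21.5 s of the 67 s allowed.

- **Placing:** I gripped the block across its 40 mm at 15 N and set it down about 4 mm short of the fence. I felt light contact with the floor, then released it.
- **Clamping:** I turned the knob 124° clockwise at a 40 N grip. Torque began rising at about 90°, peaked at about 0.61 N m near 104° and fell to about 0.25 N m near 114°. It then climbed back through 0.45 N m at about 121°. I stopped at 124° with 0.59 N m, which I read as one full click plus the start of the rise to a second.
- **Last checks:** The final wrist picture shows the block flush on the fence, the nose pressed on its -x face and the gripper clear. The robot's wrist force was back to zero within noise.
- **Checks that disagreed:** The cameras differed by 2 to 5 mm on the block's starting y position. I corrected this by measuring the held block against the nest directly. Torque readings were noisy by about 0.05 N m. I inferred the click count from torque alone and did not read the tally.

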